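# Set and lock the levelling foot of a bakery scale

### The job

The bench scale rocks because its one adjustable foot, on the lug that sticks out of the frame, hangs just clear of the counter. Slacken the hexagonal jam nut until it runs free, then turn the square-headed spindle clockwise until the rubber foot carries a light share of the weight, about 2 kg, without jacking the scale up, and tighten the nut again to about 0.5 N m without straining it; it was not tight enough before. Leave the other things on the counter where they are.

Things in the scene. Friction and masses are not known exactly. Their poses are not given: they have to be found in the camera images.
- scale: Bench scale, fixed: dark frame 280 (x) by 340 (y) mm, its top 54 mm above the counter; over it a steel pan of the same outline, top at 82 mm; a display on a pillar at the far right corner, 240 mm high. Three plain rubber feet; the fourth, adjustable, foot sits on a lug at the front. Origin: centre of the footprint, on the counter; z up, x from the front edge (140 mm at -x) to the back.
- lug_top (a point): Point where the adjustable foot's upright axis meets the lug's top face, 54 mm above the counter, at (-205, 110) mm in the scale's frame. The lug is a flat steel bar 50 mm wide and 14 mm thick that sticks out from the scale's front edge; its round end is centred on this axis, which lies 65 mm in front of the pan and frame. Axes as the scale's.
- jam_nut: Hexagonal jam nut, grey metal, 32 mm across flats, 18 mm high, around the spindle, on the lug's washer. Origin: centre of its lower face, about 57 mm above the counter; z up along the axis; its x axis is square to one pair of flats, the other pairs follow every 60 degrees. Right-hand thread, 5 mm per turn: clockwise from above tightens. It does not turn the spindle along.
- nut_top (a point): Centre of the nut's top face. It starts poorly tightened by an unknown amount and runs free within 0.9 rad anticlockwise. Free running takes under 0.05 N m. From touching the washer on, tightening takes about 0.2 N m after 0.5 rad, 0.4 N m after 0.9 rad and 0.6 N m after 1.2 rad (a fifth more or less with friction), about 0.006 N m per N of clamping. It stays as it is left.
- washer: Round steel washer, 44 mm across, 3 mm thick, between nut and lug, its tab keyed into the lug so that it cannot turn. Origin: centre of its lower face, on the lug's top, z up.
- screw: Steel spindle of the foot, 22 mm across, thread 5 mm per turn, right-handed: clockwise from above lowers it. On top a square head 16 mm across flats, 22 mm high; at the bottom the rubber foot. Origin: on the axis at the underside of the square head, 88 to 91 mm above the counter; z up, x and y square to the head's flats. The tight nut holds it; with the nut slack it turns with 0.05 N m.
- spindle_head (a point): Centre of the top face of the spindle's square head.
- foot_underside (a point): Centre of the underside of the rubber foot (60 mm across, 11 mm thick) on the spindle. It starts 1.0 to 2.2 mm clear of the counter: 1.3 to 2.8 rad of turn. From touching on, it carries about 13 N after 0.5 rad and 34 N after 1 rad, and the torque to keep the spindle turning rises by about 0.007 N m per N (20 N: about 0.2 N m in all). It stays as it is left.
- counter: The dark wooden counter; its top is the work surface at height 0. Origin: the middle of its top.
- cup: White espresso cup upside down on its saucer, one piece, saucer 120 mm across, 66 mm high in all, bystander. Origin: centre of its underside.
- sugar_jar: Glass jar with a steel cap, 68 mm across, 95 mm high, bystander. Origin: centre of its underside.
- bench_scraper: Dough scraper with a steel blade and a wooden grip, 115 x 152 mm, 22 mm high, lying flat, bystander. Origin: under the blade's root.

How it is judged:
By the outcome, as a careful person would: the job done as asked, in the order asked, and still so for the second after the job is handed in, with the robot touching nothing.
It also fails if it takes over 67 s, if anything falls off the work surface, if the arm or the gripper's body presses on something with over 40 N, if the wrist force passes 120 N, or if a joint passes its speed limit or range.

### The arm

A 6-joint arm with a two-finger parallel gripper is mounted at the origin on the work surface. World frame = base frame: x ahead of the robot, y to its left, z up, the work surface at z = 0. Lengths are in mm, angles in rad, forces in N, time in s.
With the tool pointing down it reaches from about 275 to 1000 mm from the base axis. Payload 8.4 kg.
Tool frame: the origin (TCP) lies at the very end of the fingers, on their centre line; the grasp point (between the pads) lies 19 mm behind it; z points along the fingers, y is the direction in which the jaws open and shut (so a half turn about z gives the same grasp; the last joint's range is limited). The gripper opens to 85 mm and grips with 20 to 120 N. Pads are 22 mm wide; open, the fingers measure 114 mm over their backs; the gripper's body (76 mm by 85 mm) begins 54 mm behind the grasp point. The pads swing forward as they close: fully open they stand 13 mm farther back than shut.
Start: joints at [1.214, 0.353, 1.633, -0, 1.155, -0.002], TCP at [217.125, 586.075, 231.281] pointing down, gripper open.
Joint ranges: [-2.63, 2.63], [-0.92, 2.1], [0.06, 2.66], [-1.3, 4.44], [0, 2.69], [-3.02, 3.02]. Speed limits (rad/s): [2.22, 2.22, 2.79, 3.14, 3.14, 3.14].

### API

Orientations are given as [roll, pitch, yaw] about the fixed x, y, z axes, in that order (R = Rz(yaw) Ry(pitch) Rx(roll)).
In Python, from rig import r gives the robot as it stands.
- The arm moves only by the tool move_arm, never from a script. Its argument "increments" is a list of rows, each an object of numbers: "tx", "ty", "tz": the shift along the tool's x, y, z in cm; "rx", "ry", "rz": the turn, a rotation vector about the tool's x, y, z in degrees; "gripper": the gripper's target within -1 to 1 (fully open at 1, half-way at 0, shut at -1). A call has 1 to 12 rows; each row shifts and turns the commanded pose from where the row before left it, along the tool's axes as they then stand; what a row does not reach is not made up. A row lasts 1/10 s, in which the tool goes at most 50 mm and 8.59 degrees, less where a joint would pass 70% of its speed; a pose out of reach is approached as far as the arm can. A call is refused whole if a number of a shift passes 5 or a number of a turn 8.59, either way. A call with a gripper value outside its range is refused whole. The fingers move at their own pace and stop on an object; "squeeze" is the grip in N (left out, the last holds). Time passes only in rows, so rows that do not move let the fingers close. It gives the time, the measured TCP pose, the force and the opening at its end, in the units of the state.
- r.sense(): the state, without advancing time (a new reading comes with each control period).
- r.grab_frame(name): name is "scene" or "top"; returns (picture, depth): 400x640x3 uint8, red, green, blue; 400x640 float32, mm along the optical axis (not along the pixel's ray), 0 where there is no reading.
- r.camera_model(name): a dict with "fx", "fy", "cx", "cy" (pixels), "k1" (the pictures are not rectified: a ray, as slopes to the right and down, at radius r is drawn at 1 + k1 r^2 times it, then the intrinsics apply), "R" (3x3) and "t" (3): a world point X has camera coordinates R X + t. Camera axes: x right, y down, z forward; pixel columns grow to the right and rows downward; lengths in mm; the calibration is good to about 2 mm. A picture is of the moment at which its call begins. camera_model takes no time and is no camera call.
- r.sign_off(): hands the job in, once; it reports no verdict.
Trained networks look in the newest picture that a camera, given by its name, has taken for a name from the list of things; names that differ only in an ending like _2 or _b are one class to them, and where a whole thing is asked for, a point or a joint stands for the part that bears it (a point fixed in the world has none). Each returns a list of dicts, best first, with "confidence" (0 to 1); they miss things now and then, are a little off and sometimes report something else, mostly with a low value. They report only what shows in the picture. A call takes as long as a camera call.
- r.cut_out(query, camera): "mask" (400x640 bool, what is visible of it) and "bbox" ([left, top, right, bottom] in pixels, round what is visible of it).
- r.place_of(query, camera): "location" ([row, column] in pixels: a listed point, or the origin of a listed thing).
The state is a dict: "clock": time; "qpos": joint angles; "qvel": joint speeds; "joint_efforts": joint torques, N m; "eef_pos": TCP position; "tcp_rot": TCP orientation; "contact_force": force on the tool from outside, world axes, zero at the start; "wrist_torque": the same for the moment, N m; "opening": opening from 0.0 (shut) to 1.0 (fully open).
Only numpy, scipy, OpenCV 4.12 (cv2) and the standard library are available. Lean on these libraries where they do the work, as an engineer would, in place of code of your own. Each camera call takes 0.05 s, during which the arm holds its last target. There are 200 camera calls.

## Working session

There is one attempt and no reset: what is moved stays moved. The work goes in short steps, Python scripts to look and compute and a tool call to move; the robot and the scene stay as the last step left them, time stands still between calls to the robot, and variables do not carry over. Pictures are saved under pics/ and viewed, about 8 in all and at most 12, crops included, and the job is handed in when it is done.

Besides the shell and the picture viewer there is one more tool, called after "Emit:" as name(argument=value, ...) on one line, values as JSON. move_arm: Moves the arm, as the interface text tells. Its arguments: {"type":"object","properties":{"increments":{"type":"array","items":{"type":"object","properties":{"tx":{"type":"number"},"ty":{"type":"number"},"tz":{"type":"number"},"rx":{"type":"number"},"ry":{"type":"number"},"rz":{"type":"number"},"gripper":{"type":"number"}}}},"squeeze":{"type":"number"}},"required":["increments"]}

```bash
mkdir -p pics; ls; cat > h.py <<'E'
import numpy as np,cv2
from rig import r
from scipy.spatial.transform import Rotation as Ro
def ray(cam,row,col):
    m=r.camera_model(cam);x=(col-m['cx'])/m['fx'];y=(row-m['cy'])/m['fy'];a,b=x,y
    for _ in range(20):
        q=1+m['k1']*(a*a+b*b);a,b=x/q,y/q
    R=np.array(m['R']);t=np.array(m['t']).ravel()
    return -R.T@t,R.T@np.array([a,b,1.])
def at_z(cam,row,col,z):
    o,d=ray(cam,row,col);return o+d*(z-o[2])/d[2]
def at_depth(cam,row,col,dep):
    o,d=ray(cam,row,col);return o+d*dep
def proj(cam,X):
    m=r.camera_model(cam);c=np.array(m['R'])@np.array(X)+np.array(m['t']).ravel()
    a,b=c[0]/c[2],c[1]/c[2];q=1+m['k1']*(a*a+b*b)
    return m['cx']+m['fx']*a*q,m['cy']+m['fy']*b*q
def save(img,n,s=1):
    img=cv2.resize(img,None,fx=s,fy=s,interpolation=cv2.INTER_CUBIC);cv2.imwrite('pics/'+n,img[:,:,::-1])
E
python3 - <<'E'
from h import *
np.set_printoptions(precision=1,suppress=True)
for c in ['scene','top']:
    p,d=r.grab_frame(c);save(p,c+'1.png')
    print(c,ray(c,200,320))
    for q,z in [('lug_top',54),('nut_top',75),('spindle_head',111),('scale',0),('cup',0),('sugar_jar',0),('bench_scraper',0)]:
        for k in r.place_of(q,c)[:2]:
            a,b=k['location'];print(q,k['confidence'],a,b,at_z(c,a,b,z),at_depth(c,a,b,d[int(a),int(b)]))
print(r.sense())
E
```

```text
pics
scene (array([ 902.7, -502. , 1032.3]), array([-0.3,  0.5, -0.8]))
lug_top 0.9 230.6 286.4 [568.1 -95.9  54. ] [ 579.7 -110.    88. ]
lug_top 0.28 240.8 287.6 [ 586.3 -118.8   54. ] [ 585.2 -117.5   50.7]
nut_top 0.69 323.1 203.3 [ 540.7 -391.9   75. ] [ 542.7 -392.6   80.4]
nut_top 0.45 230.1 284.9 [ 571.3 -105.3   75. ] [ 574.5 -109.2   84.4]
spindle_head 0.57 223.3 287.8 [ 579.7 -101.   111. ] [ 579.6 -100.7  110.5]
spindle_head 0.47 289.8 248.7 [ 595.1 -286.8  111. ] [ 578.6 -275.3   61.8]
scale 0.64 319.5 334.7 [ 778.5 -217.6    0. ] [ 788.1 -239.6   79.8]
cup 0.81 290.8 249.3 [ 560.8 -262.3    0. ] [ 578.8 -274.9   54.4]
sugar_jar 0.61 327.5 202.8 [ 517.8 -392.2    0. ] [ 542.8 -399.3   67.1]
bench_scraper 0.65 197.4 341.6 [627.2  94.    0. ] [632.5  82.4  20. ]
top (array([ 497.4,   21.7, 1280.4]), array([ 0.1, -0. , -1. ]))
lug_top 0.69 223.8 368.1 [ 575.9 -105.4   54. ] [572.2 -99.3 112.5]
lug_top 0.58 224.5 369.4 [ 574.2 -108.4   54. ] [ 570.6 -102.3  111.8]
nut_top 0.45 223.9 366.4 [574.4 -99.2  75. ] [572.1 -95.5 112. ]
spindle_head 0.49 222.5 368.9 [ 575.2 -101.3  111. ] [ 575.4 -101.6  108.6]
cup 0.86 227.6 430.5 [ 567.5 -264.3    0. ] [ 563.8 -249.2   67.6]
sugar_jar 0.61 246.9 480.5 [ 518.2 -384.5    0. ] [ 517.  -360.8   74.5]
bench_scraper 0.84 208.7 285.4 [620.3  92.6   0. ] [617.9  91.2  24.3]
{'clock': 0.8, 'qpos': array([ 1.2,  0.4,  1.6,  0. ,  1.2, -0. ]), 'qvel': array([ 0., -0., -0.,  0., -0.,  0.]), 'joint_efforts': array([  0. , -60.5, -34.2,   0. ,   0. ,  -0. ]), 'eef_pos': array([217.1, 586.1, 231.3]), 'tcp_rot': array([ 3.1, -0. ,  2.8]), 'contact_force': array([ 0.2, -0.3, -0.5]), 'wrist_torque': array([-0., -0.,  0.]), 'opening': 1.0016673697324985}
```

```bash
python3 - <<'E'
import cv2,numpy as np
s=cv2.imread('pics/scene1.png');t=cv2.imread('pics/top1.png')
cv2.imwrite('pics/a.png',np.vstack([cv2.resize(s[120:370,160:480],None,fx=1.6,fy=1.2*1.0)[:300],cv2.resize(t[150:300,240:560],(512,240))]))
a=cv2.resize(s[190:280,240:335],(500,474),interpolation=cv2.INTER_CUBIC);b=cv2.resize(t[200:250,340:392],(300,288),interpolation=cv2.INTER_CUBIC)
c=np.zeros((474,800,3),np.uint8);c[:,:500]=a;c[:288,500:]=b;cv2.imwrite('pics/b.png',c)
E
```

```text
(no output)
```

View pics/top1.png

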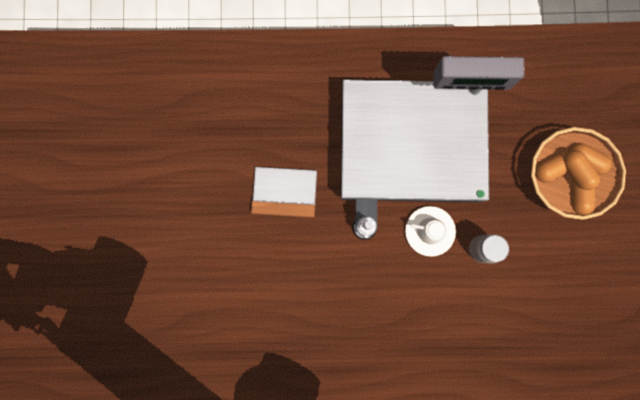

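View pics/b.png

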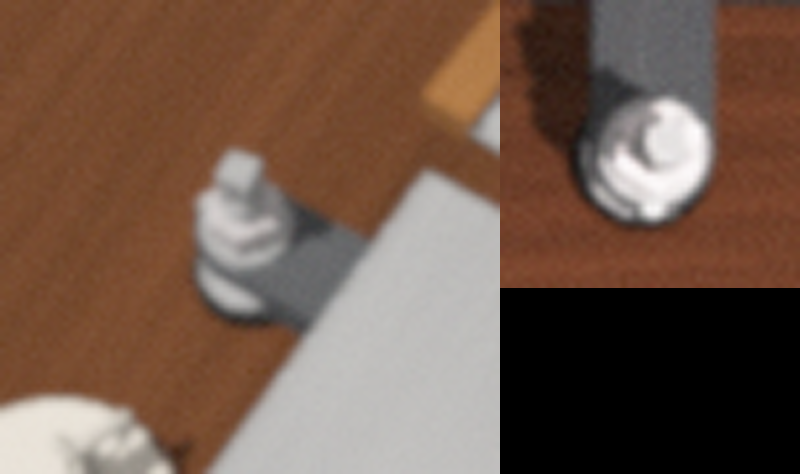

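The top view shows the pan at cols 342–488, rows 80–200. The foot is at (366,226), with the scraper to its left and the cup to its right. Next I need the axis and the yaw of the nut and head.

```bash
python3 - <<'E'
from h import *
np.set_printoptions(precision=1,suppress=True)
I={}
for c in ['top','scene']:
    L=[r.grab_frame(c) for _ in range(8)]
    I[c]=np.mean([p for p,_ in L],0).astype(np.float32);np.save(c+'_p.npy',I[c]);D=np.median([d for _,d in L],0);np.save(c+'_d.npy',D)
d=np.load('top_d.npy');P=[]
for y in range(70,215):
    for x in range(330,500):
        X=at_depth('top',y,x,d[y,x])
        if 74<X[2]<90:P.append(X)
P=np.array(P,np.float32);rc=cv2.minAreaRect(P[:,:2]);print(len(P),rc,cv2.boxPoints(rc),P[:,2].mean())
def crop(c,X,w,s):
    u,v=proj(c,X);u0,v0=int(u)-w,int(v)-w;im=I[c][v0:v0+2*w,u0:u0+2*w]
    return cv2.resize(im,None,fx=s,fy=s,interpolation=cv2.INTER_CUBIC).clip(0,255).astype(np.uint8),u0,v0
a,u0,v0=crop('scene',[576,-102,85],20,20);print('scene',u0,v0)
b,u1,v1=crop('top',[576,-102,85],20,10);print('top',u1,v1)
save(np.hstack([a[:600,:],]) if 0 else cv2.resize(a,(560,560)),'c_s.png');
c=np.zeros((400,800,3),np.uint8);c[:,:400]=cv2.resize(a,(400,400));c[:,400:]=b;save(c,'c.png')
E
```

```text
Traceback (most recent call last):
  File "h.py", line 13, in at_depth
    o,d=ray(cam,row,col);return o+d*dep
        ~~~^^^^^^^^^^^^^
  File "h.py", line 5, in ray
    m=r.camera_model(cam);x=(col-m['cx'])/m['fx'];y=(row-m['cy'])/m['fy'];a,b=x,y
ValueError: time passes only in moves, steps and waits
```

```bash
sed -i "s/m=r.camera_model(cam)/m=M(cam)/" h.py; sed -i "3i import functools\n@functools.lru_cache(None)\ndef M(cam): return r.camera_model(cam)" h.py; cat > fit.py <<'E'
from h import *
np.set_printoptions(precision=1,suppress=True)
I={c:np.load(c+'_p.npy') for c in ['top','scene']}
E
cat > t.py <<'E'
from fit import *
d=np.load('top_d.npy');P=[]
for y in range(70,215):
    for x in range(330,500):
        X=at_depth('top',y,x,d[y,x])
        if 76<X[2]<88:P.append(X)
P=np.array(P,np.float32);rc=cv2.minAreaRect(P[:,:2]);print(len(P),rc,cv2.boxPoints(rc),P[:,2].mean())
def crop(c,X,w,s):
    u,v=proj(c,X);u0,v0=int(u)-w,int(v)-w;im=I[c][v0:v0+2*w,u0:u0+2*w]
    return cv2.resize(im,None,fx=s,fy=s,interpolation=cv2.INTER_CUBIC).clip(0,255).astype(np.uint8),u0,v0
a,u0,v0=crop('scene',[576,-102,85],20,10);print('scene',u0,v0)
b,u1,v1=crop('top',[576,-102,85],20,10);print('top',u1,v1)
save(np.hstack([a,b]),'c.png')
E
python3 t.py
```

```text
Traceback (most recent call last):
  File "t.py", line 7, in <module>
    P=np.array(P,np.float32);rc=cv2.minAreaRect(P[:,:2]);print(len(P),rc,cv2.boxPoints(rc),P[:,2].mean())
                                ~~~~~~~~~~~~~~~^^^^^^^^^
cv2.error: OpenCV(4.12.0) /io/opencv/modules/imgproc/src/convhull.cpp:143: error: (-215:Assertion failed) total >= 0 && (depth == CV_32F || depth == CV_32S) in function 'convexHull'
```

```bash
sed -i 's/minAreaRect(P\[:,:2\])/minAreaRect(P[:,:2].copy())/' t.py; python3 t.py
```

```text
16594 ((772.4007568359375, -216.61378479003906), (340.7366638183594, 279.4106140136719), 87.99717712402344) [[ 626.8 -382. ]
 [ 906.1 -391.8]
 [ 918.   -51.2]
 [ 638.7  -41.5]] 83.039665
scene 266 208
top 348 202
```

View pics/c.png

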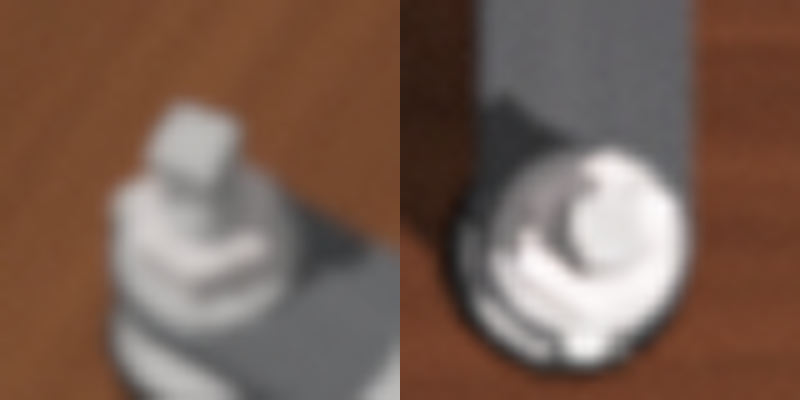

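```bash
cat > t2.py <<'E'
from fit import *
w=lambda x,y,z:at_z('scene',208+y/10-.5,266+x/10-.5,z)
Q=np.array([w(*p,111) for p in [(150,150),(185,103),(240,125),(212,178)]]);print(Q,Q.mean(0))
e=np.roll(Q,-1,0)-Q;print(np.hypot(e[:,0],e[:,1]),np.degrees(np.arctan2(e[:,1],e[:,0]))%90)
# template fit: hexagon/square wireframe edge strength
g={}
im=cv2.cvtColor(I['scene'].astype(np.uint8),cv2.COLOR_RGB2GRAY).astype(np.float32)
gx,gy=cv2.Sobel(im,cv2.CV_32F,1,0),cv2.Sobel(im,cv2.CV_32F,0,1)
def score(segs):
    s=0;n=0
    for a,b in segs:
        t=np.linspace(0,1,12)[:,None];pts=np.array([proj('scene',x) for x in (np.array(a)*(1-t)+np.array(b)*t)])
        tv=pts[-1]-pts[0];nv=np.array([-tv[1],tv[0]])/np.linalg.norm(tv)
        mx,my=pts[:,0].astype(np.float32)[None],pts[:,1].astype(np.float32)[None]
        G=cv2.remap(gx,mx,my,1)*nv[0]+cv2.remap(gy,mx,my,1)*nv[1]
        s+=abs(G.mean());n+=1
    return s/n
cam=ray('scene',200,320)[0]
def poly(n,af,c,z,yaw):
    R=af/2/np.cos(np.pi/n);return [np.array([c[0]+R*np.cos(yaw+np.pi/n+2*np.pi*k/n),c[1]+R*np.sin(yaw+np.pi/n+2*np.pi*k/n),z]) for k in range(n)]
def segs(n,af,c,z0,z1,yaw):
    t=poly(n,af,c,z1,yaw);b=poly(n,af,c,z0,yaw);S=[(t[k],t[(k+1)%n]) for k in range(n)]
    vis=[]
    for k in range(n):
        m=(t[k]+t[(k+1)%n])/2;nn=m-np.array([*c,z1]);vis.append(nn[:2]@(cam-m)[:2]>0)
    for k in range(n):
        if vis[k]:S.append((b[k],b[(k+1)%n]))
        if vis[k] or vis[k-1]:S.append((t[k],b[k]))
    return S,vis
for name,n,af,z0,z1 in [('head',4,16,89.5,111.5),('nut',6,32,57,75)]:
    best=[]
    for yaw in np.radians(np.arange(0,360//n,3)):
        for cx in np.arange(568,583,1.5):
            for cy in np.arange(-108,-93,1.5):
                S,vis=segs(n,af,(cx,cy),z0,z1,yaw)
                if n==6: # skip far top edges (hidden by head partly) 
                    S=[s for i,s in enumerate(S) if i>=n or vis[i]]
                best.append((score(S),np.degrees(yaw),cx,cy))
    best=np.array(best)
    for yv in np.unique(best[:,1]):
        print(name,best[best[:,1]==yv][best[best[:,1]==yv][:,0].argmax()])
for p in [(605,230)]: print(at_z('top',202+p[1]/10-.5,348+(p[0]-400)/10-.5,111))
E
python3 t2.py
```

```text
[[ 563.2 -108.   111. ]
 [ 563.5  -92.7  111. ]
 [ 578.4  -91.1  111. ]
 [ 580.4 -107.   111. ]] [571.4 -99.7 111. ]
[15.3 15.  16.  17.2] [89.   6.   7.2  3.5]
head [ 134.9    0.   569.5 -100.5]
head [ 136.8    3.   569.5 -100.5]
head [ 137.4    6.   569.5 -100.5]
head [ 137.2    9.   569.5 -100.5]
head [ 136.3   12.   569.5 -100.5]
head [ 134.6   15.   569.5 -100.5]
head [ 132.    18.   569.5 -100.5]
head [ 128.6   21.   569.5 -100.5]
head [ 126.6   24.   569.5 -100.5]
head [ 125.3   27.   569.5 -100.5]
head [ 123.6   30.   569.5 -100.5]
head [ 121.6   33.   569.5 -100.5]
head [ 119.4   36.   569.5 -100.5]
head [ 115.7   39.   569.5 -100.5]
head [ 112.4   42.   571.  -102. ]
head [ 111.    45.   569.5 -100.5]
head [ 109.7   48.   569.5 -102. ]
head [ 109.5   51.   569.5 -102. ]
head [ 109.    54.   569.5 -102. ]
head [ 108.9   57.   571.  -100.5]
head [ 109.4   60.   569.5 -100.5]
head [ 110.7   63.   569.5 -100.5]
head [ 111.9   66.   571.  -100.5]
head [ 114.6   69.   571.  -100.5]
head [ 117.6   72.   571.  -100.5]
head [ 120.6   75.   569.5 -100.5]
head [ 123.8   78.   569.5 -100.5]
head [ 126.7   81.   569.5 -100.5]
head [ 129.6   84.   569.5 -100.5]
head [ 132.3   87.   569.5 -100.5]
nut [ 113.     0.   572.5 -108. ]
nut [ 112.9    3.   572.5 -108. ]
nut [ 111.7    6.   572.5 -108. ]
nut [ 109.8    9.   572.5 -108. ]
nut [ 106.9   12.   572.5 -108. ]
nut [ 104.6   15.   574.  -108. ]
nut [ 102.5   18.   574.  -108. ]
nut [  99.5   21.   575.5 -108. ]
nut [  98.6   24.   575.5 -108. ]
nut [  99.2   27.   577.  -106.5]
nut [ 100.4   30.   577.  -106.5]
nut [ 100.6   33.   577.  -106.5]
nut [  99.7   36.   577.  -106.5]
nut [  97.6   39.   568.  -106.5]
nut [ 135.8   42.   568.  -105. ]
nut [ 135.1   45.   568.  -106.5]
nut [ 128.7   48.   568.  -106.5]
nut [ 121.8   51.   569.5 -106.5]
nut [ 116.6   54.   569.5 -106.5]
nut [ 113.4   57.   571.  -108. ]
[570.7 -99.2 111. ]
```

```bash
cat > t3.py <<'E'
src=open('t2.py').read().split("for name,n")[0];exec(src)
for q in [(195,268),(140,235),(265,238),(112,200),(203,290)]: 
    X=w(*q,75);v=X-[571,-100,75];print(q,X,np.hypot(*v[:2]),np.degrees(np.arctan2(v[1],v[0])))
for yaw in range(0,60,4):
    b=max((score([s for i,s in enumerate(segs(6,32,(cx,cy),57,75,np.radians(yaw))[0]) if i>=6 or segs(6,32,(cx,cy),57,75,np.radians(yaw))[1][i]]),cx,cy) for cx in (569.5,571,572.5) for cy in (-101.5,-100,-98.5))
    print(yaw,np.array(b))
big=cv2.resize(I['scene'][215:250,266:306],None,fx=10,fy=10,interpolation=cv2.INTER_CUBIC)
big=((big-60)*1.5).clip(0,255).astype(np.uint8)
o=[]
for yaw in (15,45):
    b=big.copy()
    for a,c in segs(6,32,(571,-100),57,75,np.radians(yaw))[0]+segs(4,16,(571,-100),89.5,111.5,np.radians(6))[0]:
        f=lambda X:tuple(int(round(v)) for v in ((np.array(proj('scene',X))+.5-[266,215])*10))
        cv2.line(b,f(a),f(c),(255,0,0),1)
    o.append(b)
save(np.hstack(o),'d.png')
E
python3 t3.py
```

```text
[[ 563.2 -108.   111. ]
 [ 563.5  -92.7  111. ]
 [ 578.4  -91.1  111. ]
 [ 580.4 -107.   111. ]] [571.4 -99.7 111. ]
[15.3 15.  16.  17.2] [89.   6.   7.2  3.5]
(195, 268) [ 577.8 -115.1   75. ] 16.573462188250463 -65.67643625943293
(140, 235) [ 561.  -114.2   75. ] 17.4024554890041 -125.18395766996704
(265, 238) [588.4 -99.2  75. ] 17.39700306722378 2.548186338067933
(112, 200) [ 549.5 -109.4   75. ] 23.48422997846452 -156.27565812442143
(203, 290) [ 582.8 -119.3   75. ] 22.608178012564323 -58.41849525772622
0 [  83.9  569.5 -101.5]
4 [  83.6  569.5 -101.5]
8 [  82.   569.5 -101.5]
12 [  81.9  572.5 -100. ]
16 [  86.7  572.5 -100. ]
20 [  90.6  572.5 -100. ]
24 [  91.  571. -100.]
28 [  89.7  571.  -100. ]
32 [  87.   572.5 -100. ]
36 [  83.8  572.5 -100. ]
40 [  71.4  569.5 -101.5]
44 [  85.9  569.5 -101.5]
48 [  83.7  569.5 -101.5]
52 [  82.9  569.5 -101.5]
56 [  83.8  569.5 -101.5]
```

View pics/d.png

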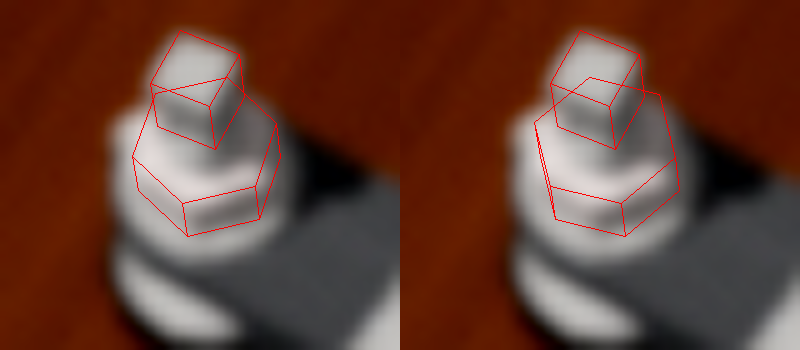

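```bash
cat > go.py <<'E'
import sys
from h import *
# usage: go.py x y z yaw_deg -> needed total shift in current tool frame (cm) and rz (deg)
s=r.sense();p=np.array(s['eef_pos']);R=Ro.from_euler('xyz',s['tcp_rot']).as_matrix()
np.set_printoptions(precision=3,suppress=True)
print('t',s['clock'],'pos',p,'rot',np.degrees(s['tcp_rot']),'q6',s['qpos'][5],'F',s['contact_force'],'T',s['wrist_torque'],'open',s['opening'])
if len(sys.argv)>1:
    x=[float(a) for a in sys.argv[1:]]
    print('shift cm',R.T@(np.array(x[:3])-p)/10,'rv deg',np.degrees((Ro.from_matrix(R).inv()*Ro.from_euler('xyz',[np.pi,0,np.radians(x[3])])).as_rotvec()))
E
python3 go.py 571 -100 150 116
```

```text
t 1.6 pos [217.124 586.094 231.299] rot [179.999  -0.001 159.672] q6 -0.0024036349490965782 F [ 0.295 -1.054 -0.243] T [-0.014 -0.015  0.003] open 1.0027752588543655
shift cm [-57.018 -52.043   8.128] rv deg [ 0.001 -0.001 43.672]
```

Emit:
move_arm(increments=[{"tx": -3.35,"ty": -3.06,"gripper": 0.3},{"tx": -3.35,"ty": -3.06},{"tx": -3.35,"ty": -3.06},{"tx": -3.35,"ty": -3.06},{"tx": -3.35,"ty": -3.06},{"tx": -3.35,"ty": -3.06},{"tx": -3.35,"ty": -3.06},{"tx": -3.35,"ty": -3.06},{"tx": -3.35,"ty": -3.06},{"tx": -3.35,"ty": -3.06},{"tx": -3.35,"ty": -3.06},{"tx": -3.35,"ty": -3.06}], squeeze=40)

```text
invalid input
```

Emit:
move_arm(increments=[{"tx": -3.36,"ty": -3.06},{"tx": -3.36,"ty": -3.06},{"tx": -3.36,"ty": -3.06},{"tx": -3.36,"ty": -3.06},{"tx": -3.36,"ty": -3.06},{"rz": 8.5},{"rz": 8.5},{"rz": 8.5},{"rz": 8.5},{"rz": 8.5},{"rz": 1},{}])

```text
invalid input
```

```bash
python3 go.py 571 -100 120 116
```

```text
t 1.6 pos [217.124 586.094 231.299] rot [179.999  -0.001 159.672] q6 -0.0024036349490965782 F [ 0.295 -1.054 -0.243] T [-0.014 -0.015  0.003] open 1.0027752588543655
shift cm [-57.018 -52.043  11.128] rv deg [ 0.001 -0.001 43.672]
```

Emit:
move_arm(increments=[{"tx": -3.35,"ty": -3.06,"tz": 0,"rx": 0,"ry": 0,"rz": 0,"gripper": 0.3}], squeeze=40)

```text
clock: 1.7
eef_pos: [236.9, 548.8, 231.3]
tcp_rot: [3.139, -0.001, 2.79]
contact_force: [0.9, 0.3, 1.1]
opening: 0.861
```

Emit:
move_arm(increments=[{"tx": -3.35,"ty": -3.06,"tz": 0,"rx": 0,"ry": 0,"rz": 0,"gripper": 0.3},{"tx": -3.35,"ty": -3.06,"tz": 0,"rx": 0,"ry": 0,"rz": 0,"gripper": 0.3},{"tx": -3.35,"ty": -3.06,"tz": 0,"rx": 0,"ry": 0,"rz": 0,"gripper": 0.3},{"tx": -3.35,"ty": -3.06,"tz": 0,"rx": 0,"ry": 0,"rz": 0,"gripper": 0.3},{"tx": -3.35,"ty": -3.06,"tz": 0,"rx": 0,"ry": 0,"rz": 0,"gripper": 0.3},{"tx": -3.35,"ty": -3.06,"tz": 0,"rx": 0,"ry": 0,"rz": 0,"gripper": 0.3},{"tx": -3.35,"ty": -3.06,"tz": 0,"rx": 0,"ry": 0,"rz": 0,"gripper": 0.3},{"tx": -3.35,"ty": -3.06,"tz": 0,"rx": 0,"ry": 0,"rz": 0,"gripper": 0.3},{"tx": -3.35,"ty": -3.06,"tz": 0,"rx": 0,"ry": 0,"rz": 0,"gripper": 0.3},{"tx": -3.35,"ty": -3.06,"tz": 0,"rx": 0,"ry": 0,"rz": 0,"gripper": 0.3},{"tx": -3.35,"ty": -3.06,"tz": 0,"rx": 0,"ry": 0,"rz": 0,"gripper": 0.3}], squeeze=40)

```text
clock: 2.8
eef_pos: [467.2, 100.3, 231.6]
tcp_rot: [3.141, 0.001, 2.787]
contact_force: [0.8, -1.0, -0.6]
opening: 0.647
```

Emit:
move_arm(increments=[{"tx": -3.36,"ty": -3.06,"tz": 0,"rx": 0,"ry": 0,"rz": 0,"gripper": 0.3},{"tx": -3.36,"ty": -3.06,"tz": 0,"rx": 0,"ry": 0,"rz": 0,"gripper": 0.3},{"tx": -3.36,"ty": -3.06,"tz": 0,"rx": 0,"ry": 0,"rz": 0,"gripper": 0.3},{"tx": -3.36,"ty": -3.06,"tz": 0,"rx": 0,"ry": 0,"rz": 0,"gripper": 0.3},{"tx": -3.36,"ty": -3.06,"tz": 0,"rx": 0,"ry": 0,"rz": 0,"gripper": 0.3},{"tx": 0,"ty": 0,"tz": 0,"rx": 0,"ry": 0,"rz": 8.5,"gripper": 0.3},{"tx": 0,"ty": 0,"tz": 0,"rx": 0,"ry": 0,"rz": 8.5,"gripper": 0.3},{"tx": 0,"ty": 0,"tz": 0,"rx": 0,"ry": 0,"rz": 8.5,"gripper": 0.3},{"tx": 0,"ty": 0,"tz": 0,"rx": 0,"ry": 0,"rz": 8.5,"gripper": 0.3},{"tx": 0,"ty": 0,"tz": 0,"rx": 0,"ry": 0,"rz": 8.5,"gripper": 0.3},{"tx": 0,"ty": 0,"tz": 0,"rx": 0,"ry": 0,"rz": 1,"gripper": 0.3},{"tx": 0,"ty": 0,"tz": 0,"rx": 0,"ry": 0,"rz": 0,"gripper": 0.3}], squeeze=40)

```text
clock: 4.0
eef_pos: [570.9, -99.7, 231.3]
tcp_rot: [3.142, 0.0, 2.031]
contact_force: [-0.2, 0.1, -0.6]
opening: 0.65
```

```bash
python3 go.py 571 -100 120 116
```

```text
t 4.0 pos [570.925 -99.747 231.329] rot [179.996   0.004 116.364] q6 -0.6356716658855613 F [-0.242  0.105 -0.642] T [-0.03   0.023  0.003] open 0.6497917399047967
shift cm [-0.025 -0.005 11.133] rv deg [0.004 0.004 0.364]
```

Emit:
move_arm(increments=[{"tx": 0,"ty": 0,"tz": 4,"rx": 0,"ry": 0,"rz": 0,"gripper": 0.3},{"tx": 0,"ty": 0,"tz": 4,"rx": 0,"ry": 0,"rz": 0,"gripper": 0.3},{"tx": 0,"ty": 0,"tz": 2.4,"rx": 0,"ry": 0,"rz": 0,"gripper": 0.3},{"tx": 0,"ty": 0,"tz": 0,"rx": 0,"ry": 0,"rz": 0,"gripper": 0.3}], squeeze=40)

```text
clock: 4.4
eef_pos: [568.4, -99.3, 124.0]
tcp_rot: [-3.137, -0.004, 2.031]
contact_force: [-0.0, 0.4, -0.5]
opening: 0.65
```

```bash
python3 go.py 571 -100 58 116; python3 - <<'E'
from h import *
p,d=r.grab_frame('scene');q,_=r.grab_frame('top')
save(np.hstack([cv2.resize(p[180:260,240:320],(400,400),interpolation=2),cv2.resize(q[185:265,325:405],(400,400),interpolation=2)]),'e.png')
E
```

```text
t 4.4 pos [568.435 -99.275 124.037] rot [-179.714   -0.21   116.36 ] q6 -0.6355608368692711 F [-0.025  0.388 -0.467] T [-0.039  0.04   0.01 ] open 0.6503753436042382
shift cm [-0.203  0.231  6.602] rv deg [-0.286 -0.209  0.36 ]
```

View pics/e.png

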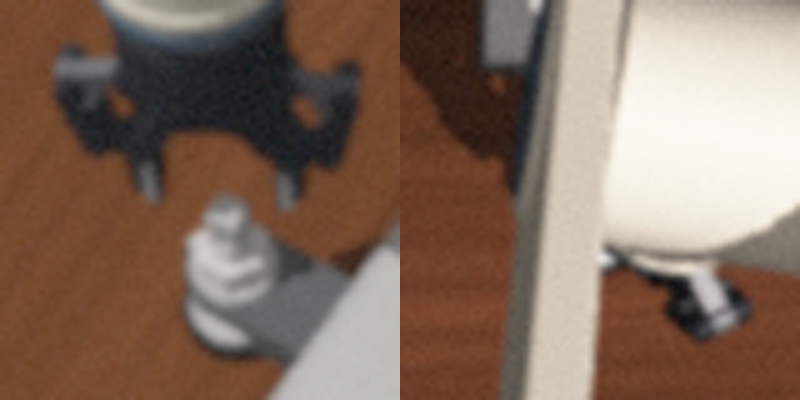

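The scene crop shows the two fingertips, at crop (150,195) and (288,205), straddling the head at (225,210). I'm descending.

Emit:
move_arm(increments=[{"tx": 0,"ty": 0,"tz": 2,"rx": 0,"ry": 0,"rz": 0,"gripper": 0.3},{"tx": 0,"ty": 0,"tz": 2,"rx": 0,"ry": 0,"rz": 0,"gripper": 0.3},{"tx": 0,"ty": 0,"tz": 1.5,"rx": 0,"ry": 0,"rz": 0,"gripper": 0.3},{"tx": 0,"ty": 0,"tz": 0.4,"rx": 0,"ry": 0,"rz": 0,"gripper": 0.3},{"tx": 0,"ty": 0,"tz": 0.2,"rx": 0,"ry": 0,"rz": 0,"gripper": 0.3},{"tx": 0,"ty": 0,"tz": 0,"rx": 0,"ry": 0,"rz": 0,"gripper": 0.3},{"tx": 0,"ty": 0,"tz": 0,"rx": 0,"ry": 0,"rz": 0,"gripper": 0.3}], squeeze=40)

```text
clock: 5.2
eef_pos: [571.5, -99.9, 67.1]
tcp_rot: [3.141, 0.001, 2.028]
contact_force: [-0.1, -0.2, 0.1]
opening: 0.654
```

```bash
python3 go.py 571 -100 58 116
```

```text
t 5.2 pos [571.499 -99.858  67.124] rot [179.944   0.045 116.184] q6 -0.6324892455929866 F [-0.088 -0.236  0.132] T [-0.045 -0.019 -0.001] open 0.6541834699022689
shift cm [ 0.01  -0.052  0.912] rv deg [0.056 0.045 0.184]
```

Emit:
move_arm(increments=[{"tx": 0,"ty": 0,"tz": 0.5,"rx": 0,"ry": 0,"rz": 0,"gripper": 0.3},{"tx": 0,"ty": 0,"tz": 0.3,"rx": 0,"ry": 0,"rz": 0,"gripper": 0.3},{"tx": 0,"ty": 0,"tz": 0,"rx": 0,"ry": 0,"rz": 0,"gripper": -0.1},{"tx": 0,"ty": 0,"tz": 0,"rx": 0,"ry": 0,"rz": 0,"gripper": -0.4},{"tx": 0,"ty": 0,"tz": 0,"rx": 0,"ry": 0,"rz": 0,"gripper": -0.6},{"tx": 0,"ty": 0,"tz": 0,"rx": 0,"ry": 0,"rz": 0,"gripper": -0.6},{"tx": 0,"ty": 0,"tz": 0,"rx": 0,"ry": 0,"rz": 0,"gripper": -0.6},{"tx": 0,"ty": 0,"tz": 0,"rx": 0,"ry": 0,"rz": 0,"gripper": -0.6}], squeeze=40)

```text
clock: 6.0
eef_pos: [570.1, -100.0, 58.3]
tcp_rot: [-3.14, -0.0, 2.027]
contact_force: [-5.3, -3.1, 5.0]
opening: 0.365
```

```bash
python3 go.py 571 -100 58 116
```

```text
t 6.0 pos [570.136 -99.985  58.338] rot [-179.922   -0.028  116.165] q6 -0.6321984564733604 F [-5.285 -3.074  4.99 ] T [-0.523  0.913 -0.128] open 0.36533122355321246
shift cm [-0.039  0.077  0.034] rv deg [-0.078 -0.027  0.165]
```

Emit:
move_arm(increments=[{"tx": 0,"ty": -0.1,"tz": -0.1,"rx": 0,"ry": 0,"rz": -4,"gripper": -0.6},{"tx": 0,"ty": 0,"tz": 0,"rx": 0,"ry": 0,"rz": -6,"gripper": -0.6},{"tx": 0,"ty": 0,"tz": 0,"rx": 0,"ry": 0,"rz": -6,"gripper": -0.6}], squeeze=60)

```text
clock: 6.3
eef_pos: [570.1, -100.0, 58.7]
tcp_rot: [3.141, -0.0, 2.311]
contact_force: [1.2, -1.0, -4.6]
opening: 0.357
```

```bash
python3 go.py 571 -100 59 116
```

```text
t 6.3 pos [ 570.075 -100.018   58.693] rot [179.985  -0.009 132.396] q6 -0.916683555076583 F [ 1.208 -0.994 -4.567] T [-0.238 -0.05  -0.188] open 0.35658277650162956
shift cm [-0.061  0.07  -0.031] rv deg [ 0.013 -0.011 16.396]
```

Emit:
move_arm(increments=[{"tx": 0,"ty": 0,"tz": 0,"rx": 0,"ry": 0,"rz": -8,"gripper": -0.6},{"tx": 0,"ty": 0,"tz": 0,"rx": 0,"ry": 0,"rz": -8,"gripper": -0.6}], squeeze=60)

```text
clock: 6.5
eef_pos: [570.0, -100.1, 58.9]
tcp_rot: [3.141, -0.0, 2.592]
contact_force: [1.1, -0.2, -2.9]
opening: 0.357
```

```bash
python3 go.py
```

```text
t 6.5 pos [ 570.023 -100.061   58.861] rot [179.992  -0.008 148.492] q6 -1.1975225449454086 F [ 1.098 -0.214 -2.879] T [-0.239  0.138 -0.041] open 0.3572672372037267
```

Emit:
move_arm(increments=[{"tx": 0,"ty": 0,"tz": -0.02,"rx": 0,"ry": 0,"rz": -8,"gripper": -0.6},{"tx": 0,"ty": 0,"tz": -0.02,"rx": 0,"ry": 0,"rz": -8,"gripper": -0.6}], squeeze=60)

```text
clock: 6.7
eef_pos: [570.0, -100.1, 59.1]
tcp_rot: [3.141, 0.0, 2.871]
contact_force: [1.1, 0.1, -6.9]
opening: 0.355
```

```bash
python3 go.py
```

```text
t 6.7 pos [ 570.025 -100.099   59.084] rot [179.994   0.    164.5  ] q6 -1.4768541712641339 F [ 1.098  0.122 -6.894] T [-0.303 -0.147 -0.038] open 0.3547352541768773
```

Emit:
move_arm(increments=[{"tx": 0,"ty": 0,"tz": -0.02,"rx": 0,"ry": 0,"rz": -8,"gripper": -0.6},{"tx": 0,"ty": 0,"tz": -0.02,"rx": 0,"ry": 0,"rz": -8,"gripper": -0.6}], squeeze=60)

```text
clock: 6.9
eef_pos: [570.0, -100.1, 59.3]
tcp_rot: [3.142, 0.0, -3.133]
contact_force: [2.4, -1.7, -8.5]
opening: 0.359
```

```bash
python3 go.py
```

```text
t 6.9 pos [ 570.032 -100.124   59.333] rot [ 179.997    0.002 -179.498] q6 -1.7561237562693115 F [ 2.427 -1.68  -8.485] T [-0.324 -0.313 -0.079] open 0.35873608229194737
```

Emit:
move_arm(increments=[{"tx": 0,"ty": 0,"tz": 0.04,"rx": 0,"ry": 0,"rz": -6,"gripper": -0.6},{"tx": 0,"ty": 0,"tz": 0,"rx": 0,"ry": 0,"rz": -4,"gripper": -0.6}], squeeze=60)

```text
clock: 7.1
eef_pos: [570.0, -100.1, 59.4]
tcp_rot: [3.142, 0.0, -2.96]
contact_force: [-0.5, -0.7, -0.9]
opening: 0.358
```

```bash
python3 go.py
```

```text
t 7.1 pos [ 570.04  -100.138   59.413] rot [ 179.999    0.002 -169.587] q6 -1.9290721173868206 F [-0.524 -0.715 -0.878] T [-0.302  0.083 -0.012] open 0.3583626446177378
```

Emit:
move_arm(increments=[{"tx": 0,"ty": 0,"tz": 0,"rx": 0,"ry": 0,"rz": 0,"gripper": 0.0},{"tx": 0,"ty": 0,"tz": 0,"rx": 0,"ry": 0,"rz": 0,"gripper": 0.2},{"tx": 0,"ty": 0,"tz": 0,"rx": 0,"ry": 0,"rz": 0,"gripper": 0.2},{"tx": 0,"ty": 0,"tz": -1.5,"rx": 0,"ry": 0,"rz": 0,"gripper": 0.2},{"tx": 0,"ty": 0,"tz": -1.5,"rx": 0,"ry": 0,"rz": 0,"gripper": 0.2},{"tx": 0,"ty": 0,"tz": 0,"rx": 0,"ry": 0,"rz": 0,"gripper": 0.2},{"tx": 0,"ty": 0,"tz": 0,"rx": 0,"ry": 0,"rz": 0,"gripper": 0.2}], squeeze=40)

```text
clock: 7.8
eef_pos: [570.7, -100.3, 90.8]
tcp_rot: [-3.141, 0.002, -2.964]
contact_force: [-0.6, -0.3, -0.5]
opening: 0.601
```

```bash
python3 go.py 570 -100 88 186
```

```text
t 7.8 pos [ 570.674 -100.305   90.802] rot [-179.958    0.114 -169.841] q6 -1.9246939618456849 F [-0.575 -0.323 -0.483] T [0.029 0.026 0.023] open 0.6009587617699234
shift cm [0.062 0.042 0.28 ] rv deg [-0.038  0.116  4.159]
```

Emit:
move_arm(increments=[{"tx": 0,"ty": 0,"tz": 0.5,"rx": 0,"ry": 0,"rz": 4,"gripper": 0},{"tx": 0,"ty": 0,"tz": 0,"rx": 0,"ry": 0,"rz": 0,"gripper": -0.4},{"tx": 0,"ty": 0,"tz": 0,"rx": 0,"ry": 0,"rz": 0,"gripper": -0.8},{"tx": 0,"ty": 0,"tz": 0,"rx": 0,"ry": 0,"rz": 0,"gripper": -0.9},{"tx": 0,"ty": 0,"tz": 0,"rx": 0,"ry": 0,"rz": 0,"gripper": -0.9},{"tx": 0,"ty": 0,"tz": 0,"rx": 0,"ry": 0,"rz": 0,"gripper": -0.9}], squeeze=40)

```text
clock: 8.4
eef_pos: [569.6, -100.1, 84.5]
tcp_rot: [3.141, -0.001, -3.033]
contact_force: [-1.5, -0.3, -0.5]
opening: 0.208
```

```bash
python3 go.py
```

```text
t 8.4 pos [ 569.638 -100.131   84.539] rot [ 179.99    -0.042 -173.798] q6 -1.8555658867747484 F [-1.467 -0.3   -0.458] T [-0.035  0.303  0.066] open 0.20775264474643107
```

Emit:
move_arm(increments=[{"tx": 0,"ty": 0,"tz": 0,"rx": 0,"ry": 0,"rz": 0,"gripper": -0.9},{"tx": 0,"ty": 0,"tz": 0,"rx": 0,"ry": 0,"rz": 0,"gripper": -0.9}], squeeze=60)

```text
clock: 8.6
eef_pos: [569.7, -100.2, 84.6]
tcp_rot: [3.141, -0.001, -3.034]
contact_force: [-2.0, -0.6, 0.1]
opening: 0.196
```

```bash
python3 go.py
```

```text
t 8.6 pos [ 569.674 -100.151   84.596] rot [ 179.992   -0.038 -173.82 ] q6 -1.8552052834840889 F [-1.957 -0.632  0.115] T [-0.05   0.489 -0.035] open 0.19572092551818002
```

Emit:
move_arm(increments=[{"tx": 0,"ty": 0,"tz": 0.011,"rx": 0,"ry": 0,"rz": 8,"gripper": -0.9},{"tx": 0,"ty": 0,"tz": 0.011,"rx": 0,"ry": 0,"rz": 8,"gripper": -0.9},{"tx": 0,"ty": 0,"tz": 0.011,"rx": 0,"ry": 0,"rz": 8,"gripper": -0.9},{"tx": 0,"ty": 0,"tz": 0.011,"rx": 0,"ry": 0,"rz": 8,"gripper": -0.9}], squeeze=60)

```text
clock: 9.0
eef_pos: [569.7, -99.9, 84.1]
tcp_rot: [3.141, -0.001, 2.685]
contact_force: [-3.2, 1.5, 0.4]
opening: 0.198
```

```bash
python3 go.py
```

```text
t 9.0 pos [569.66  -99.882  84.136] rot [179.994  -0.048 153.849] q6 -1.2910193646660908 F [-3.234  1.506  0.401] T [0.317 0.423 0.102] open 0.1978058787772107
```

Emit:
move_arm(increments=[{"tx": 0,"ty": 0,"tz": 0.011,"rx": 0,"ry": 0,"rz": 8,"gripper": -0.9},{"tx": 0,"ty": 0,"tz": 0.011,"rx": 0,"ry": 0,"rz": 8,"gripper": -0.9},{"tx": 0,"ty": 0,"tz": 0.011,"rx": 0,"ry": 0,"rz": 8,"gripper": -0.9},{"tx": 0,"ty": 0,"tz": 0.011,"rx": 0,"ry": 0,"rz": 8,"gripper": -0.9}], squeeze=60)

```text
clock: 9.4
eef_pos: [569.9, -99.7, 83.7]
tcp_rot: [3.141, -0.001, 2.127]
contact_force: [-1.7, 2.5, 1.6]
opening: 0.195
```

```bash
python3 go.py
```

```text
t 9.4 pos [569.872 -99.675  83.728] rot [179.993  -0.045 121.842] q6 -0.7325001440591149 F [-1.651  2.503  1.565] T [0.5   0.282 0.101] open 0.19536788130782254
```

Emit:
move_arm(increments=[{"tx": 0,"ty": 0,"tz": 0.013,"rx": 0,"ry": 0,"rz": 8,"gripper": -0.9},{"tx": 0,"ty": 0,"tz": 0.013,"rx": 0,"ry": 0,"rz": 8,"gripper": -0.9}], squeeze=60)

```text
clock: 9.6
eef_pos: [570.0, -99.6, 83.5]
tcp_rot: [3.141, -0.001, 1.847]
contact_force: [-0.6, 4.1, 0.9]
opening: 0.196
```

```bash
python3 go.py
```

```text
t 9.6 pos [569.995 -99.635  83.48 ] rot [179.993  -0.042 105.843] q6 -0.4532406133885372 F [-0.601  4.104  0.918] T [0.577 0.23  0.065] open 0.19581457177400943
```

Emit:
move_arm(increments=[{"tx": 0,"ty": 0,"tz": 0.013,"rx": 0,"ry": 0,"rz": 8,"gripper": -0.9},{"tx": 0,"ty": 0,"tz": 0.013,"rx": 0,"ry": 0,"rz": 8,"gripper": -0.9}], squeeze=60)

```text
clock: 9.8
eef_pos: [570.2, -99.6, 83.3]
tcp_rot: [3.141, -0.001, 1.568]
contact_force: [-0.8, 3.3, 1.1]
opening: 0.195
```

```bash
python3 go.py
```

```text
t 9.8 pos [570.163 -99.635  83.284] rot [179.986  -0.045  89.838] q6 -0.17398987437263985 F [-0.819  3.256  1.131] T [0.539 0.175 0.093] open 0.19526441469005423
```

Emit:
move_arm(increments=[{"tx": 0,"ty": 0,"tz": 0.013,"rx": 0,"ry": 0,"rz": 8,"gripper": -0.9},{"tx": 0,"ty": 0,"tz": 0.013,"rx": 0,"ry": 0,"rz": 4,"gripper": -0.9}], squeeze=60)

```text
clock: 10.0
eef_pos: [570.3, -99.6, 83.1]
tcp_rot: [3.141, -0.001, 1.359]
contact_force: [-1.7, 3.3, 1.4]
opening: 0.197
```

```bash
python3 go.py
```

```text
t 10.0 pos [570.311 -99.628  83.137] rot [179.98   -0.047  77.872] q6 0.034927826794491384 F [-1.703  3.271  1.418] T [0.607 0.165 0.142] open 0.196586154105067
```

Emit:
move_arm(increments=[{"tx": 0,"ty": 0,"tz": 0.008,"rx": 0,"ry": 0,"rz": 6,"gripper": -0.9}], squeeze=60)

```text
clock: 10.1
eef_pos: [570.3, -99.7, 83.1]
tcp_rot: [3.141, -0.001, 1.256]
contact_force: [-1.5, 3.3, 1.9]
opening: 0.197
```

```bash
python3 go.py
```

```text
t 10.1 pos [570.346 -99.65   83.107] rot [179.978  -0.048  71.991] q6 0.1375919670140028 F [-1.457  3.323  1.924] T [0.541 0.203 0.154] open 0.19722513436352196
```

Emit:
move_arm(increments=[{"tx": 0,"ty": 0,"tz": 0.008,"rx": 0,"ry": 0,"rz": 6,"gripper": -0.9}], squeeze=60)

```text
clock: 10.2
eef_pos: [570.4, -99.7, 83.1]
tcp_rot: [3.141, -0.001, 1.151]
contact_force: [-0.8, 3.4, 1.6]
opening: 0.193
```

```bash
python3 go.py
```

```text
t 10.2 pos [570.404 -99.691  83.056] rot [179.975  -0.049  65.939] q6 0.24323487335680244 F [-0.83   3.422  1.631] T [0.506 0.191 0.218] open 0.19304784118447407
```

Emit:
move_arm(increments=[{"tx": 0,"ty": 0,"tz": 0.003,"rx": 0,"ry": 0,"rz": 2,"gripper": -0.9}], squeeze=60)

```text
clock: 10.3
eef_pos: [570.4, -99.7, 83.1]
tcp_rot: [3.141, -0.001, 1.116]
contact_force: [-1.2, 3.6, 2.2]
opening: 0.197
```

```bash
python3 go.py
```

```text
t 10.3 pos [570.43  -99.674  83.051] rot [179.975  -0.05   63.962] q6 0.2777767477537858 F [-1.177  3.586  2.19 ] T [0.567 0.193 0.18 ] open 0.19739032211619834
```

Emit:
move_arm(increments=[{"tx": 0,"ty": 0,"tz": 0.003,"rx": 0,"ry": 0,"rz": 2,"gripper": -0.9}], squeeze=60)

```text
clock: 10.4
eef_pos: [570.4, -99.7, 83.0]
tcp_rot: [3.141, -0.001, 1.084]
contact_force: [-0.9, 3.4, 2.0]
opening: 0.196
```

```bash
python3 go.py
```

```text
t 10.4 pos [570.426 -99.657  83.027] rot [179.977  -0.053  62.094] q6 0.3103708787655248 F [-0.856  3.395  2.041] T [0.583 0.195 0.189] open 0.1961715796227859
```

Emit:
move_arm(increments=[{"tx": 0,"ty": 0,"tz": 0.003,"rx": 0,"ry": 0,"rz": 2,"gripper": -0.9}], squeeze=60)

```text
clock: 10.5
eef_pos: [570.5, -99.7, 83.0]
tcp_rot: [3.141, -0.001, 1.049]
contact_force: [-0.8, 3.4, 2.1]
opening: 0.194
```

```bash
python3 go.py
```

```text
t 10.5 pos [570.472 -99.7    83.031] rot [179.973  -0.053  60.103] q6 0.34511353987713744 F [-0.765  3.428  2.09 ] T [0.488 0.178 0.187] open 0.19406101934532227
```

Emit:
move_arm(increments=[{"tx": 0,"ty": 0,"tz": 0.003,"rx": 0,"ry": 0,"rz": 2,"gripper": -0.9}], squeeze=60)

```text
clock: 10.6
eef_pos: [570.5, -99.7, 83.0]
tcp_rot: [3.141, -0.001, 1.014]
contact_force: [-0.0, 2.9, 2.0]
opening: 0.196
```

```bash
python3 go.py
```

```text
t 10.6 pos [570.466 -99.696  83.012] rot [179.975  -0.053  58.107] q6 0.37999419829523706 F [-0.025  2.885  2.019] T [0.528 0.128 0.274] open 0.19617823194552103
```

Emit:
move_arm(increments=[{"tx": 0,"ty": 0,"tz": 0.003,"rx": 0,"ry": 0,"rz": 2,"gripper": -0.9}], squeeze=60)

```text
clock: 10.7
eef_pos: [570.5, -99.7, 83.0]
tcp_rot: [3.141, -0.001, 0.979]
contact_force: [-0.6, 3.6, 1.9]
opening: 0.193
```

```bash
python3 go.py
```

```text
t 10.7 pos [570.504 -99.701  82.974] rot [179.973  -0.054  56.108] q6 0.41490224250932783 F [-0.615  3.628  1.925] T [0.574 0.191 0.204] open 0.19265155501957854
```

Emit:
move_arm(increments=[{"tx": 0,"ty": 0,"tz": 0,"rx": 0,"ry": 0,"rz": 1,"gripper": -0.9}], squeeze=60)

```text
clock: 10.8
eef_pos: [570.5, -99.8, 83.0]
tcp_rot: [3.141, -0.001, 0.962]
contact_force: [-0.5, 3.4, 1.7]
opening: 0.2
```

```bash
python3 go.py
```

```text
t 10.8 pos [570.485 -99.754  82.982] rot [179.971  -0.053  55.12 ] q6 0.43211753667263086 F [-0.52   3.362  1.657] T [0.675 0.125 0.231] open 0.19992090101848042
```

Emit:
move_arm(increments=[{"tx": 0,"ty": 0,"tz": 0,"rx": 0,"ry": 0,"rz": 0,"gripper": -0.4},{"tx": 0,"ty": 0,"tz": 0,"rx": 0,"ry": 0,"rz": 0,"gripper": 0.2},{"tx": 0,"ty": 0,"tz": 0,"rx": 0,"ry": 0,"rz": 0,"gripper": 0.2},{"tx": 0,"ty": 0,"tz": -0.8,"rx": 0,"ry": 0,"rz": -8.5,"gripper": 0.2},{"tx": 0,"ty": 0,"tz": 0,"rx": 0,"ry": 0,"rz": -8.5,"gripper": 0.2},{"tx": 0,"ty": 0,"tz": 0,"rx": 0,"ry": 0,"rz": -8.5,"gripper": 0.2},{"tx": 0,"ty": 0,"tz": 0,"rx": 0,"ry": 0,"rz": -8.5,"gripper": 0.2},{"tx": 0,"ty": 0,"tz": 0,"rx": 0,"ry": 0,"rz": -8.5,"gripper": 0.2},{"tx": 0,"ty": 0,"tz": 0,"rx": 0,"ry": 0,"rz": -8.5,"gripper": 0.2},{"tx": 0,"ty": 0,"tz": 0,"rx": 0,"ry": 0,"rz": -8.5,"gripper": 0.2},{"tx": 0,"ty": 0,"tz": 0,"rx": 0,"ry": 0,"rz": -8.5,"gripper": 0.2},{"tx": 0,"ty": 0,"tz": 0,"rx": 0,"ry": 0,"rz": -7,"gripper": 0.2}], squeeze=40)

```text
clock: 12.0
eef_pos: [570.2, -100.4, 90.8]
tcp_rot: [3.141, 0.0, 2.278]
contact_force: [1.1, -0.2, 0.7]
opening: 0.6
```

```bash
python3 go.py 570.1 -100 59.5 130.4
```

```text
t 12.0 pos [ 570.162 -100.39    90.758] rot [179.992   0.021 130.525] q6 -0.883983038552864 F [ 1.118 -0.243  0.681] T [0.008 0.021 0.034] open 0.5999864085822425
shift cm [0.035 0.02  3.126] rv deg [0.008 0.021 0.125]
```

Emit:
move_arm(increments=[{"tx": 0.03,"ty": 0.02,"tz": 1.5,"rx": 0,"ry": 0,"rz": 0,"gripper": 0.2},{"tx": 0,"ty": 0,"tz": 1.2,"rx": 0,"ry": 0,"rz": 0,"gripper": 0.2},{"tx": 0,"ty": 0,"tz": 0.38,"rx": 0,"ry": 0,"rz": 0,"gripper": 0.2},{"tx": 0,"ty": 0,"tz": 0,"rx": 0,"ry": 0,"rz": 0,"gripper": 0},{"tx": 0,"ty": 0,"tz": 0,"rx": 0,"ry": 0,"rz": 0,"gripper": -0.4},{"tx": 0,"ty": 0,"tz": 0,"rx": 0,"ry": 0,"rz": 0,"gripper": -0.6},{"tx": 0,"ty": 0,"tz": 0,"rx": 0,"ry": 0,"rz": 0,"gripper": -0.6},{"tx": 0,"ty": 0,"tz": 0,"rx": 0,"ry": 0,"rz": 0,"gripper": -0.6},{"tx": 0,"ty": 0,"tz": 0,"rx": 0,"ry": 0,"rz": 0,"gripper": -0.6}], squeeze=60)

```text
clock: 12.9
eef_pos: [569.8, -99.8, 59.9]
tcp_rot: [-3.142, -0.0, 2.272]
contact_force: [-0.2, 1.2, -3.9]
opening: 0.357
```

```bash
python3 go.py 570.1 -100 59.5 130.4
```

```text
t 12.9 pos [569.829 -99.777  59.856] rot [-179.995   -0.01   130.163] q6 -0.8769767577754748 F [-0.225  1.221 -3.866] T [ 0.136 -0.024 -0.083] open 0.3571368448904553
shift cm [-0.035  0.006  0.036] rv deg [-0.005 -0.01  -0.237]
```

Gripped. Now tightening: about 48° first, then small steps.

Emit:
move_arm(increments=[{"tx": 0,"ty": 0,"tz": 0.011,"rx": 0,"ry": 0,"rz": 8,"gripper": -0.6},{"tx": 0,"ty": 0,"tz": 0.011,"rx": 0,"ry": 0,"rz": 8,"gripper": -0.6},{"tx": 0,"ty": 0,"tz": 0.011,"rx": 0,"ry": 0,"rz": 8,"gripper": -0.6},{"tx": 0,"ty": 0,"tz": 0.011,"rx": 0,"ry": 0,"rz": 8,"gripper": -0.6}], squeeze=80)

```text
clock: 13.3
eef_pos: [570.1, -99.7, 59.5]
tcp_rot: [3.141, -0.0, 1.708]
contact_force: [0.5, 1.3, -4.0]
opening: 0.356
```

```bash
python3 go.py
```

```text
t 13.3 pos [570.067 -99.67   59.529] rot [179.985  -0.005  97.847] q6 -0.31290353461333476 F [ 0.467  1.272 -4.041] T [ 0.311 -0.098  0.063] open 0.35612294098040187
```

Emit:
move_arm(increments=[{"tx": 0,"ty": 0,"tz": 0.011,"rx": 0,"ry": 0,"rz": 8,"gripper": -0.6},{"tx": 0,"ty": 0,"tz": 0.011,"rx": 0,"ry": 0,"rz": 8,"gripper": -0.6}], squeeze=80)

```text
clock: 13.5
eef_pos: [570.2, -99.7, 59.3]
tcp_rot: [3.141, -0.0, 1.428]
contact_force: [0.3, 2.4, -4.7]
opening: 0.348
```

```bash
python3 go.py
```

```text
t 13.5 pos [570.172 -99.673  59.322] rot [179.976  -0.011  81.843] q6 -0.033626116687353276 F [ 0.311  2.374 -4.69 ] T [ 0.302 -0.094  0.136] open 0.34757054218760913
```

Emit:
move_arm(increments=[{"tx": 0,"ty": 0,"tz": 0.011,"rx": 0,"ry": 0,"rz": 8,"gripper": -0.6}], squeeze=80)

```text
clock: 13.6
eef_pos: [570.3, -99.7, 59.2]
tcp_rot: [3.141, -0.0, 1.289]
contact_force: [0.6, 1.9, -4.5]
opening: 0.351
```

```bash
python3 go.py
```

```text
t 13.6 pos [570.265 -99.663  59.248] rot [179.968  -0.015  73.85 ] q6 0.10594427570684108 F [ 0.609  1.943 -4.453] T [ 0.269 -0.164  0.153] open 0.3507544537723591
```

Emit:
move_arm(increments=[{"tx": 0,"ty": 0,"tz": 0.011,"rx": 0,"ry": 0,"rz": 8,"gripper": -0.6}], squeeze=80)

```text
clock: 13.7
eef_pos: [570.3, -99.7, 59.2]
tcp_rot: [3.141, -0.0, 1.15]
contact_force: [0.9, 1.9, -3.8]
opening: 0.35
```

```bash
python3 go.py
```

```text
t 13.7 pos [570.313 -99.684  59.161] rot [179.963  -0.017  65.865] q6 0.24541086704824833 F [ 0.928  1.883 -3.782] T [ 0.232 -0.157  0.232] open 0.3499866131514913
```

Emit:
move_arm(increments=[{"tx": 0,"ty": 0,"tz": 0.011,"rx": 0,"ry": 0,"rz": 8,"gripper": -0.6}], squeeze=80)

```text
clock: 13.8
eef_pos: [570.3, -99.7, 59.1]
tcp_rot: [3.141, -0.0, 1.01]
contact_force: [1.2, 1.6, -3.3]
opening: 0.352
```

```bash
python3 go.py
```

```text
t 13.8 pos [570.349 -99.715  59.059] rot [179.961  -0.019  57.876] q6 0.38489253246050065 F [ 1.155  1.563 -3.347] T [ 0.226 -0.177  0.385] open 0.3524095297236303
```

Emit:
move_arm(increments=[{"tx": 0,"ty": 0,"tz": 0.005,"rx": 0,"ry": 0,"rz": 5,"gripper": -0.6}], squeeze=80)

```text
clock: 13.9
eef_pos: [570.4, -99.7, 59.0]
tcp_rot: [3.141, -0.0, 0.923]
contact_force: [1.6, 1.1, -3.9]
opening: 0.354
```

```bash
python3 go.py
```

```text
t 13.9 pos [570.382 -99.738  59.036] rot [179.956  -0.021  52.903] q6 0.47178705250640685 F [ 1.562  1.061 -3.94 ] T [ 0.269 -0.191  0.436] open 0.35417761690719063
```

Emit:
move_arm(increments=[{"tx": 0,"ty": 0,"tz": 0.003,"rx": 0,"ry": 0,"rz": 2.5,"gripper": -0.6}], squeeze=80)

```text
clock: 14.0
eef_pos: [570.4, -99.7, 59.0]
tcp_rot: [3.141, -0.0, 0.882]
contact_force: [2.7, 1.6, -5.1]
opening: 0.352
```

```bash
python3 go.py
```

```text
t 14.0 pos [570.418 -99.744  59.008] rot [179.954  -0.024  50.523] q6 0.5133437977627991 F [ 2.721  1.614 -5.06 ] T [ 0.218 -0.19   0.52 ] open 0.35172660333788147
```

Emit:
move_arm(increments=[{"tx": 0,"ty": 0,"tz": 0.003,"rx": 0,"ry": 0,"rz": 2,"gripper": -0.6}], squeeze=80)

```text
clock: 14.1
eef_pos: [570.4, -99.8, 59.0]
tcp_rot: [3.141, -0.0, 0.849]
contact_force: [1.4, 1.9, -4.2]
opening: 0.354
```

```bash
python3 go.py
```

```text
t 14.1 pos [570.437 -99.775  59.013] rot [179.95   -0.024  48.621] q6 0.5465963959129042 F [ 1.405  1.917 -4.186] T [ 0.199 -0.195  0.439] open 0.35389326837170365
```

Emit:
move_arm(increments=[{"tx": 0,"ty": 0,"tz": 0.002,"rx": 0,"ry": 0,"rz": 2,"gripper": -0.6}], squeeze=80)

```text
clock: 14.2
eef_pos: [570.4, -99.8, 59.0]
tcp_rot: [3.141, -0.0, 0.814]
contact_force: [2.3, 1.6, -4.3]
opening: 0.353
```

```bash
python3 go.py
```

```text
t 14.2 pos [570.424 -99.786  58.981] rot [179.951  -0.024  46.647] q6 0.5810785168024388 F [ 2.315  1.646 -4.324] T [ 0.263 -0.209  0.506] open 0.35287724190871506
```

Emit:
move_arm(increments=[{"tx": 0,"ty": 0,"tz": 0.002,"rx": 0,"ry": 0,"rz": 1,"gripper": -0.6}], squeeze=80)

```text
clock: 14.3
eef_pos: [570.5, -99.8, 59.0]
tcp_rot: [3.141, -0.0, 0.797]
contact_force: [1.2, 1.8, -3.5]
opening: 0.351
```

```bash
python3 go.py
```

```text
t 14.3 pos [570.46  -99.801  58.978] rot [179.95   -0.028  45.653] q6 0.5983592282082941 F [ 1.157  1.798 -3.474] T [ 0.211 -0.263  0.521] open 0.3508471849458536
```

Torque is about 0.51 N m, so I'm releasing and retreating upward.

Emit:
move_arm(increments=[{"tx": 0,"ty": 0,"tz": 0,"rx": 0,"ry": 0,"rz": 0,"gripper": -0.1},{"tx": 0,"ty": 0,"tz": 0,"rx": 0,"ry": 0,"rz": 0,"gripper": 0.2},{"tx": 0,"ty": 0,"tz": 0,"rx": 0,"ry": 0,"rz": 0,"gripper": 0.2},{"tx": 0,"ty": 0,"tz": -2,"rx": 0,"ry": 0,"rz": 0,"gripper": 0.2},{"tx": 0,"ty": 0,"tz": -4,"rx": 0,"ry": 0,"rz": 0,"gripper": 0.2},{"tx": 0,"ty": 0,"tz": -4,"rx": 0,"ry": 0,"rz": 0,"gripper": 0.2},{"tx": 0,"ty": 0,"tz": -4,"rx": 0,"ry": 0,"rz": 0,"gripper": 0.2},{"tx": 0,"ty": 0,"tz": -4,"rx": 0,"ry": 0,"rz": 0,"gripper": 0.2},{"tx": 0,"ty": 0,"tz": -2,"rx": 0,"ry": 0,"rz": 0,"gripper": 0.2},{"tx": 0,"ty": 0,"tz": 0,"rx": 0,"ry": 0,"rz": 0,"gripper": 0.2},{"tx": 0,"ty": 0,"tz": 0,"rx": 0,"ry": 0,"rz": 0,"gripper": 0.2}], squeeze=40)

```text
clock: 15.4
eef_pos: [569.8, -99.9, 258.8]
tcp_rot: [3.141, -0.0, 0.797]
contact_force: [0.1, 0.1, -0.7]
opening: 0.602
```

```bash
python3 go.py; python3 - <<'E'
from h import *
p=np.mean([r.grab_frame('scene')[0] for _ in range(6)],0).astype(np.uint8)
src=open('t2.py').read().split("for name,n")[0].replace('print','(lambda *a:0)');exec(src)
big=cv2.resize(p[205:250,260:310],None,fx=8,fy=8,interpolation=2)
full=cv2.resize(p[150:375,160:360],(400,360))
b=big.copy()
for a,c in segs(6,32,(571,-100),57,75,np.radians(-44.3))[0]+segs(4,16,(571,-100),87.7,109.7,np.radians(55))[0]:
    f=lambda X:tuple(int(round(v)) for v in ((np.array(proj('scene',X))+.5-[260,205])*8))
    cv2.line(b,f(a),f(c),(255,0,0),1)
save(np.hstack([b,full]),'f.png')
E
```

```text
t 15.4 pos [569.817 -99.854 258.791] rot [179.974  -0.016  45.676] q6 0.5975500675615072 F [ 0.077  0.057 -0.702] T [-0.016  0.043 -0.011] open 0.6022814763043142
```

View pics/f.png

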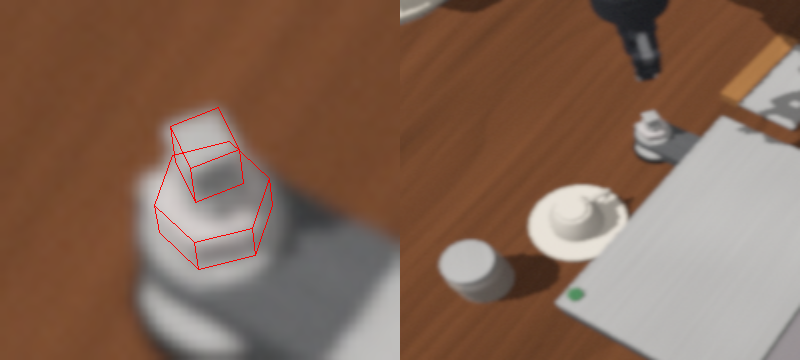

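The head (yaw about 55°) and the nut match the overlay of the expected angles, so tightening the nut did not turn the spindle. Cup, jar and scraper are where they were, and the gripper is clear. Handing in.

```bash
python3 -c "
from rig import r
print(r.sign_off(), r.sense()['clock'])"
```

```text
the job is handed in; nothing more can be done
the job is handed in; nothing more can be done
```

I did the three steps in order and handed the job in at about 15.7 s of the 67 s allowed. The sign-off gave no verdict.

- **Slackening:** I turned the nut about 73° anticlockwise. The torque fell from about 0.19 to 0.01 N m, so it was running free.
- **Setting the foot:** I turned the spindle 131° (2.29 rad) clockwise. The torque rose from a free-running 0.09 N m to about 0.20–0.27 N m over the last few steps. I read that as roughly 20 N (2 kg) on the foot.
- **Tightening:** I tightened the nut until the last two readings were 0.51 and 0.52 N m.
- **Last checks:** The final picture shows the head and nut at the angles I expected, so the spindle did not turn while the nut was tightened. The cup, jar and scraper look undisturbed by eye. The gripper was about 150 mm clear of the head.

**Uncertain:** single torque readings scattered by about 0.03–0.04 N m. The free-running spindle also read 0.09 N m, against the 0.05 N m stated. The foot load is therefore only estimated from torque, at about 20 N give or take 5 N, and I could not measure it directly.

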